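# Close the refilled pepper mill, draw it from its caddy and hold it tipped over the plate

## Task

The big pepper mill has just been refilled and stands open in the wire caddy: slip the steel bearing ring over its spindle down onto the neck, then the wooden turning cap on top of the ring, both fully home. Nothing fastens the cap, so take the mill by its body below the ring, draw it up out of the caddy, and finish still holding it ready to season the pizza: leaning about 45 degrees, cap end uppermost, with its foot about 10 cm above the middle of the plate, ring and cap still in place and nothing but the gripper carrying it. Leave the plate and everything else on the counter where it is.

Things in the scene. Friction and masses are not known exactly. Their poses are not given: they have to be found in the camera images.
- caddy: Fixed caddy: wooden board 216 x 126 mm, top at z = 12 mm, with three dark wire rings 45 mm up. Origin: centre of its underside; x runs along it from the mill's well (x = -66 mm) to two small grinders (x = 55, y = +29 and -29 mm; 44 mm wide, tops at z = 136 mm). Carrying post at x = -4 mm, 6 mm thick, its loop 42 mm wide across y, z = 127 to 169 mm.
- mill_well (a point): Centre of the floor of the caddy's wide well, on the board, 12 mm above the counter; axes as the caddy's. The wire ring round it is 56 mm wide inside, its top 47.5 mm above the counter.
- mill: Dark wooden pepper mill, upright in the well with 2 to 3 mm play. Origin: centre of its underside; z up its axis. Foot 50 mm thick, bead 46 mm at z = 87, straight round neck 42 mm thick from z = 91 to its flat top at z = 132. Steel spindle above: 12 mm thick to z = 148, tapering to 6 mm at the tip, z = 155.5. With ring and cap home the cap's top is at z = 154 (all mm). 0.2 to 0.4 kg.
- mill_neck (a point): On the mill's axis in the neck, 10 mm below the neck's top (mill z = 122 mm): a good height for the TCP when drawing the mill.
- ring_seat (a point): Centre of the neck's flat top (mill z = 132 mm), where the underside of the bearing ring comes to rest.
- cap_seat (a point): On the mill's axis at mill z = 140 mm: where the underside of the turning cap comes to rest, on top of the seated ring.
- bearing_ring: Loose flat steel ring, 39 mm outside, 15 mm hole, 8 mm thick, the same both ways up, lying on the counter. Origin: its middle (4 mm above its underside), z along its axis. 50 g.
- turning_cap: Loose dark wooden cap with a brass band, 39 mm outside, 14 mm high, with a 15 mm hole right through; stands on the counter right way up (the rounded edge and brass eyelet on top, the band near the bottom). Origin: centre of its underside, z up along its axis. 45 g.
- plate: White pizza plate, 301 mm across, rim 19 mm high, middle about 8 mm high, loose. Origin: centre of its underside.
- pepper_grinder: Small pepper grinder with black band, 44 mm thick, 124 mm tall, loose in a small well of the caddy; leave alone. Origin: centre of its underside.
- salt_grinder: Small salt grinder, 44 mm thick, 124 mm tall, loose in the other small well; leave alone. Origin: centre of its underside.
- spice_jar: Glass spice jar with black lid, 41 mm thick, 105 mm tall, at the back; leave alone. Origin: centre of its underside.
- hot_sauce: Sauce bottle with white spout, 57 mm thick, 264 mm tall, at the back right; leave alone. Origin: centre of its underside.

How it is judged:
By the outcome, as a careful person would: the job done as asked, in the order asked, and still so for the second after the job is handed in, while the arm keeps its last pose, push and grip.
It also fails if it takes over 67 s, if anything falls off the work surface, if the arm or the gripper's body presses on something with over 40 N, if the wrist force passes 120 N, or if a joint passes its speed limit or range.

## Robot

A 6-joint arm with a two-finger parallel gripper is mounted at the origin on a cart in front of the work surface, level with it; the furniture and walls round the work are solid. World frame = base frame: x ahead of the robot, y to its left, z up, the work surface at z = 0. Lengths are in m, angles in rad, forces in N, time in s.
With the tool pointing down it reaches from about 0.225 to 0.875 m from the base axis. Payload 3.4 kg.
Tool frame: the origin (TCP) lies between the finger pads, 19 mm behind the fingertips; this is the grasp point; z points along the fingers, y is the line along which they close (so a half turn about z gives the same grasp; the last joint's range is limited). The gripper opens to 85 mm and grips with 20 to 120 N. Pads are 22 mm wide; open, the fingers measure 114 mm over their backs; the gripper's body (76 mm by 85 mm) begins 54 mm behind the grasp point. The pads swing forward as they close: fully open they stand 13 mm farther back than shut.
Start: joints at [-1.459, 0.276, 1.505, -0, 1.361, -0.121], TCP at [0.133, -0.56, 0.25] pointing down, gripper open.
Joint ranges: [-2.89, 2.89], [-0.75, 2.08], [0.22, 2.7], [-1.18, 4.32], [0.11, 2.71], [-2.7, 2.7]. Speed limits (rad/s): [2.57, 2.57, 3.14, 3.14, 3.14, 3.14].

## Interface

Orientations are given as a unit quaternion [w, x, y, z].
In Python, from rig import manip, eyes gives the robot as it stands.
- The arm moves only by the shell command python3 -m creep 'ROWS' [FORCE]. ROWS is JSON, a list of rows, each a list of 5 numbers: the opening, from 0 (shut) to 1 (fully open), then the shift along the tool's x, y, z normalised to -1 to 1, where 1 is 0.5 m, then the turn about the tool's z normalised to -1 to 1, where 1 is 360 degrees. In form: [[fingers, dx, dy, dz, spin], ...]. A call has 1 to 10 rows; each row is the pose to reach, as a shift and turn from the pose commanded when the call began, along the tool's axes at that moment, turning the shorter way round; what a row does not reach only later rows make up. A row lasts 1/10 s, in which the tool goes at most 50 mm and 8.59 degrees, less where a joint would pass 70% of its speed; a pose out of reach is approached as far as the arm can. A call with a number of a shift or a turn outside -1 to 1 is refused whole. A call with a gripper value outside its range is refused whole. The fingers move at their own pace and stop on an object; FORCE is the grip in N (left out, the last holds). Time passes only in rows, so rows that repeat a pose let the fingers close. It gives the time, the measured TCP pose, the force, the opening and the grip force at its end, in the units of the state.
- manip.get_state(): the state, without advancing time (a new reading comes with each control period).
- eyes.get_image(name): name is "scene" or "top" or "wrist"; returns a dict with "frame" (400x640x3 uint8, red, green, blue), "fx", "fy", "cx", "cy" (pixels), "R" (3x3) and "t" (3): a world point X has camera coordinates R X + t. Camera axes: x right, y down, z forward; pixel columns grow to the right and rows downward; lengths in m; the calibration is good to about 2 mm. A picture is of the moment at which its call begins. There is no depth.
- manip.sign_off(): hands the job in; it is judged then, once.
Trained networks look in the newest picture that a camera, given by its name, has taken for a name from the list of things; names that differ only in an ending like _2 or _b are one class to them, and where a whole thing is asked for, a point or a joint stands for the part that bears it (a point fixed in the world has none). Each returns a list of dicts, best first, with "confidence" (0 to 1); they miss things now and then, are a little off and sometimes report something else, mostly with a low value. They report only what shows in the picture. A call takes as long as a camera call.
- eyes.regions_of(camera, label): "mask" (400x640 bool, what is visible of it) and "bbox" ([left, top, right, bottom] in pixels, round what is visible of it).
- eyes.place_of(camera, label): "centre" ([column, row] in pixels: a listed point, or the origin of a listed thing).
The state is a dict: "clock": time; "qpos": joint angles; "qd": joint speeds; "effort": joint torques, N m; "position": TCP position; "ee_rot": TCP orientation; "contact_force": force on the tool from outside, world axes, zero at the start; "moment": the same for the moment, N m; "width": finger opening in m; "gripper_force": force on a finger pad.
Only numpy, scipy, OpenCV 4.12 (cv2) and the standard library are available. Lean on these libraries where they do the work, as an engineer would, in place of code of your own. Each camera call takes 0.05 s, during which the arm holds its last target. There are 200 camera calls.

## Working session

There is one attempt and no reset: what is moved stays moved. The work goes in short steps, Python scripts to look and compute and a shell command to move; the robot and the scene stay as the last step left them, time stands still between calls to the robot, and variables do not carry over. Pictures are saved under pics/ and viewed, at most 10 in all, crops included, and the job is handed in when it is done.

```bash
ls; mkdir -p pics; cat > h.py <<'E'
import numpy as np, cv2
from rig import manip, eyes
def ray(im,px):
    d=im["R"].T@np.array([(px[0]-im["cx"])/im["fx"],(px[1]-im["cy"])/im["fy"],1.]); o=-im["R"].T@im["t"]; return o,d
def at(im,px,z):
    o,d=ray(im,px); return o+d*(z-o[2])/d[2]
def proj(im,X):
    c=im["R"]@np.asarray(X,float)+im["t"]; return [im["fx"]*c[0]/c[2]+im["cx"],im["fy"]*c[1]/c[2]+im["cy"]]
def save(im,n,crop=None,s=1):
    f=im["frame"][:,:,::-1]
    if crop: l,t,r,b=crop; f=f[t:b,l:r]
    cv2.imwrite("pics/"+n,cv2.resize(np.ascontiguousarray(f),None,fx=s,fy=s))
E
python3 - <<'E'
from h import *
Z={"mill":0.012,"ring_seat":0.144,"mill_well":0.012,"caddy":0,"bearing_ring":0.004,"turning_cap":0,"plate":0,"pepper_grinder":.012,"salt_grinder":.012,"spice_jar":0,"hot_sauce":0}
for c in ["top","scene"]:
    im=eyes.get_image(c); save(im,c+".png")
    print(c,np.round(-im["R"].T@im["t"],3))
    for k,z in Z.items():
        r=eyes.place_of(c,k)
        for x in r[:2]: print(k,round(x["confidence"],2),np.round(x["centre"],1),np.round(at(im,x["centre"],z),4))
print(manip.get_state())
E
```

```text
pics
top [-0.033 -0.049  1.542]
mill 0.56 [306.5 219.7] [ 0.524  -0.0164  0.012 ]
ring_seat 0.66 [304.8 202. ] [ 0.5309 -0.0144  0.144 ]
mill_well 0.75 [308.5 217.9] [ 0.53   -0.0228  0.012 ]
caddy 0.69 [301.6 199.6] [ 0.5974 -0.0006  0.    ]
bearing_ring 0.44 [413.2 200.3] [ 0.5892 -0.3591  0.004 ]
plate 0.59 [208.8 214. ] [0.5513 0.2951 0.    ]
pepper_grinder 0.66 [289.3 184.1] [0.6472 0.0389 0.012 ]
salt_grinder 0.8 [309.7 181.2] [ 0.6567 -0.0272  0.012 ]
spice_jar 0.72 [372.  173.6] [ 0.6871 -0.2321  0.    ]
spice_jar 0.5 [308.4 218.4] [ 0.5327 -0.0222  0.    ]
hot_sauce 0.58 [445.6 179.2] [ 0.6641 -0.4721  0.    ]
scene [0.037 0.792 1.165]
mill 0.72 [326.3 234.1] [ 0.5343 -0.0224  0.012 ]
ring_seat 0.82 [327.9 211.5] [ 0.522 -0.011  0.144]
ring_seat 0.43 [326.1 238.1] [0.4697 0.0844 0.144 ]
mill_well 0.75 [329.2 235.9] [ 0.5217 -0.0209  0.012 ]
caddy 0.65 [308.  233.8] [0.594  0.0016 0.    ]
bearing_ring 0.55 [356.6 174. ] [ 0.5977 -0.3518  0.004 ]
bearing_ring 0.49 [326.3 235.7] [ 0.534 -0.022  0.004]
turning_cap 0.41 [388.  194.4] [ 0.4442 -0.3188  0.    ]
plate 0.59 [269.1 30
[... 348 characters left out ...]
0302  0.    ]
{'clock': 1.2, 'qpos': array([-1.45901711e+00,  2.75905438e-01,  1.50489991e+00,  4.30873782e-06,
        1.36070673e+00, -1.21014428e-01]), 'qd': array([-0.00078851,  0.00026147,  0.00037119, -0.00102549,  0.00088567,
        0.00051787]), 'effort': array([-5.48791031e-04, -4.16674697e+01, -2.46101224e+01, -6.95716953e-04,
        6.19668754e-05, -4.65440891e-06]), 'position': array([ 0.13264205, -0.55952224,  0.25002494]), 'ee_rot': array([4.02952735e-05, 9.93233586e-01, 1.16133727e-01, 1.92097078e-06]), 'contact_force': array([-1.13896172, -0.47082923, -1.05512039]), 'moment': array([ 0.02681841, -0.00969069,  0.03936712]), 'gripper_force': 0.0, 'width': 0.08499709797622113}
```

View pics/top.png

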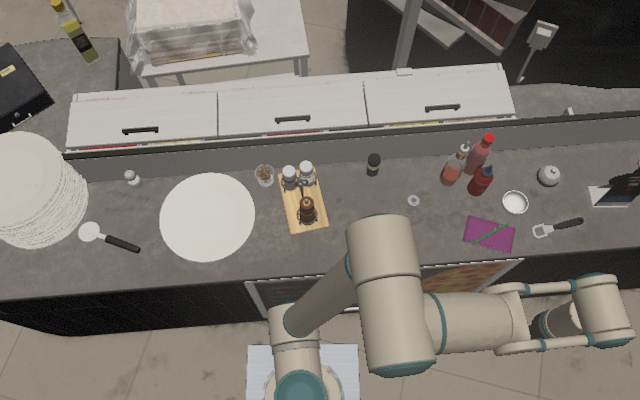

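View pics/scene.png

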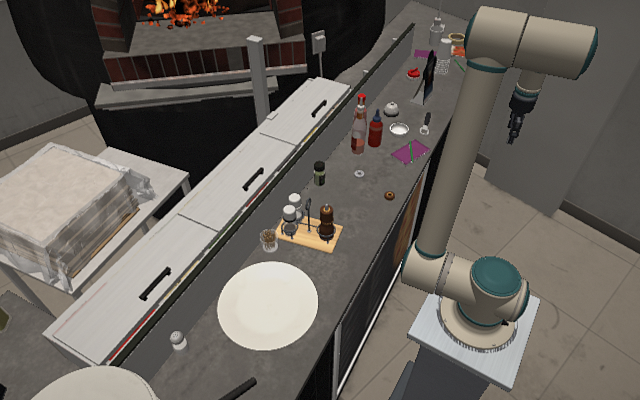

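```bash
python3 -m creep '[[1,0.1,-0.03,-0.1,0],[1,0.2,-0.06,-0.1,0],[1,0.854,-0.25,-0.1,0],[1,0.854,-0.25,-0.1,0],[1,0.854,-0.25,-0.1,0],[1,0.854,-0.25,-0.1,0],[1,0.854,-0.25,-0.1,0],[1,0.854,-0.25,-0.1,0],[1,0.854,-0.25,-0.1,0],[1,0.854,-0.25,-0.1,0]]'
python3 -m creep '[[1,0,0,0,0],[1,0,0,0,0],[1,0,0,0,0]]'
cat > see.py <<'E'
from h import *
import sys
def see(Z,cams=("top","scene","wrist")):
    for c in cams:
        im=eyes.get_image(c)
        for k,z in Z.items():
            for x in eyes.place_of(c,k)[:2]: 
                if x["confidence"]>.3: print(c,k,round(x["confidence"],2),np.round(x["centre"],1),np.round(at(im,x["centre"],z),4))
    return im
E
python3 - <<'E'
from see import *
im=see({"bearing_ring":.004,"turning_cap":0}); save(im,"w1.png")
s=manip.get_state(); print(s["clock"],s["position"],s["ee_rot"])
E
```

```text
clock: 2.2
position: [0.5236, -0.3362, 0.2996]
ee_rot: [-0.001, 0.993, 0.119, 0.001]
contact_force: [-0.6, -0.5, -0.1]
width: 0.0854
gripper_force: 0.0
clock: 2.5
position: [0.5179, -0.3404, 0.3001]
ee_rot: [0.0, 0.993, 0.115, -0.0]
contact_force: [0.5, 0.2, -0.1]
width: 0.0853
gripper_force: 0.0
top turning_cap 0.59 [400.  246.3] [ 0.4372 -0.3063  0.    ]
scene bearing_ring 0.44 [360.2 172.5] [ 0.5899 -0.3669  0.004 ]
scene turning_cap 0.61 [391.1 195.7] [ 0.4313 -0.3188  0.    ]
wrist bearing_ring 0.64 [346.4 103.9] [ 0.5907 -0.3566  0.004 ]
wrist turning_cap 0.96 [285.9 203.5] [ 0.442  -0.3086  0.    ]
2.95 [ 0.5190628  -0.3395828   0.30006566] [7.01515070e-05 9.93258735e-01 1.15918421e-01 5.24378578e-07]
```

View pics/w1.png

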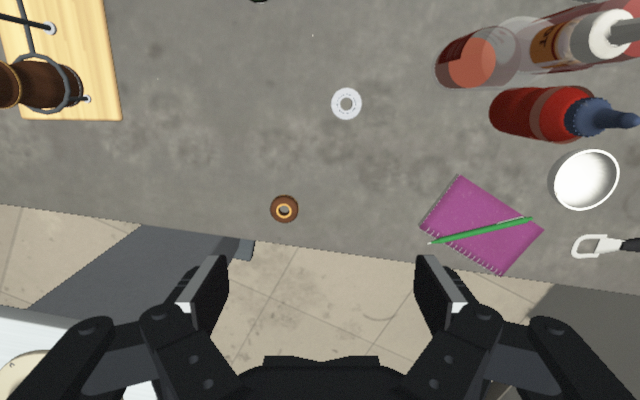

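```bash
python3 - <<'E'
from see import *
im=eyes.get_image("wrist"); s=manip.get_state()
print(np.round(-im["R"].T@im["t"]-s["position"],4), np.round(im["R"],3), im["fx"],im["cx"],im["cy"])
for k,z in (("bearing_ring",.004),("turning_cap",.007)):
    for r in eyes.regions_of("wrist",k)[:1]:
        m=r["mask"]; (c,rad)=cv2.minEnclosingCircle(np.argwhere(m)[:,::-1].astype(np.float32)); b=r["bbox"]
        M=cv2.moments(m.astype(np.uint8),True)
        for p in (c,(M['m10']/M['m00'],M['m01']/M['m00'])): 
            P=at(im,p,z); print(k,r["confidence"],np.round(p,1),np.round(P,4)); d=P-s["position"]; print(" tool mm",np.round([1e3*(d@[.973,.230,0]),1e3*(d@[.230,-.973,0])],1))
E
```

```text
[0.0762 0.0176 0.1231] [[ 0.23  -0.973  0.   ]
 [-0.927 -0.219  0.303]
 [-0.295 -0.07  -0.953]] 320.75279117376476 320.80933553050716 196.03990012897535
bearing_ring 0.95 [346.  104.5] [ 0.5903 -0.3559  0.004 ]
 tool mm [65.5 32.3]
bearing_ring 0.95 [345.7 104.2] [ 0.5906 -0.3554  0.004 ]
 tool mm [65.9 31.9]
turning_cap 0.78 [284.5 209.5] [ 0.4359 -0.3083  0.007 ]
 tool mm [-73.8 -49.5]
turning_cap 0.78 [284.8 209.3] [ 0.4363 -0.3087  0.007 ]
 tool mm [-73.5 -49. ]
```

```bash
python3 -m creep '[[0.62,0.131,0.064,0.1,0],[0.62,0.131,0.064,0.44,0],[0.62,0.131,0.064,0.44,0],[0.62,0.131,0.064,0.44,0],[0.62,0.131,0.064,0.44,0],[0.62,0.131,0.064,0.44,0],[0.62,0.131,0.064,0.5,0],[0.62,0.131,0.064,0.53,0],[0.62,0.131,0.064,0.55,0],[0.62,0.131,0.064,0.566,0]]' 25
python3 -m creep '[[0.62,0,0,0,0],[0.62,0,0,0,0]]'
python3 - <<'E'
from h import *
im=eyes.get_image("wrist"); save(im,"w2.png")
E
```

```text
clock: 4.1
position: [0.5909, -0.3559, 0.018]
ee_rot: [0.001, 0.993, 0.116, 0.001]
contact_force: [0.2, 0.3, 0.9]
width: 0.0532
gripper_force: 0.0
clock: 4.3
position: [0.5909, -0.3558, 0.018]
ee_rot: [0.001, 0.993, 0.116, 0.001]
contact_force: [0.3, -0.3, -1.4]
width: 0.053
gripper_force: 0.0
```

View pics/w2.png

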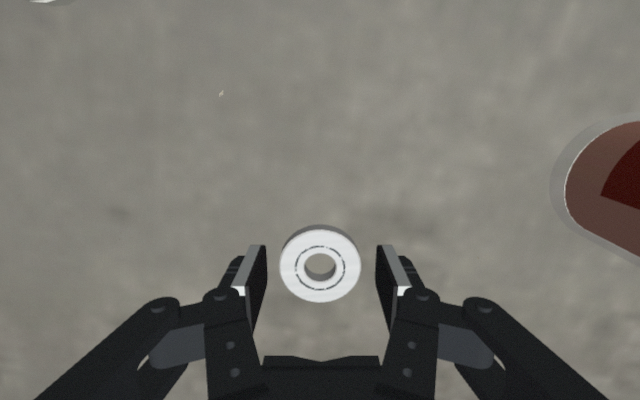

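```bash
python3 -m creep '[[0.3,0,0,0,0],[0.3,0,0,0,0],[0.3,0,0,0,0],[0.3,0,0,0,0],[0.3,0,0,0,0],[0.3,0,0,0,0]]' 30
python3 -m creep '[[0.3,0,0,-0.1,0],[0.3,0,0,-0.2,0],[0.3,0,0,-0.3,0],[0.3,0,0,-0.4,0],[0.3,0,0,-0.44,0],[0.3,0,0,-0.44,0],[0.3,0,0,-0.44,0]]' 30
python3 - <<'E'
from see import *
see({"ring_seat":.144,"mill_well":.012,"caddy":0,"pepper_grinder":.136,"salt_grinder":.136},("top","scene"))
im=eyes.get_image("wrist"); save(im,"w3.png"); s=manip.get_state(); p=s["position"]
R=im["R"]
for r in eyes.regions_of("wrist","bearing_ring")[:1]:
    c,rad=cv2.minEnclosingCircle(np.argwhere(r["mask"])[:,::-1].astype(np.float32)); print(r["confidence"],c,rad)
    for dz in (.010,.013,.016):
        d=at(im,c,p[2]-dz)-p; print(dz,np.round([1e3*(d@[.973,.230,0]),1e3*(d@[.230,-.973,0])],1), im["fx"]*19.5e-3/rad)
E
```

```text
clock: 4.95
position: [0.5909, -0.3558, 0.0183]
ee_rot: [0.001, 0.993, 0.116, 0.001]
contact_force: [-0.6, 0.1, 5.0]
width: 0.0366
gripper_force: 30.0
clock: 5.65
position: [0.59, -0.355, 0.2362]
ee_rot: [-0.0, 0.993, 0.116, -0.0]
contact_force: [0.5, 0.7, -1.0]
width: 0.0367
gripper_force: 30.5
scene ring_seat 0.7 [325.9 210.2] [ 0.5304 -0.0125  0.144 ]
scene ring_seat 0.31 [324.8 212.5] [ 0.5281 -0.0022  0.144 ]
scene mill_well 0.72 [326.4 238.9] [ 0.5229 -0.0046  0.012 ]
scene caddy 0.68 [303.1 234.1] [0.6076 0.0117 0.    ]
scene pepper_grinder 0.84 [290.9 232.5] [0.5763 0.1174 0.136 ]
scene salt_grinder 0.61 [295.6 219.6] [0.594  0.0662 0.136 ]
0.59 (320.5, 263.7682800292969) 40.8622932434082
0.01 [2.8 0.3] 0.15306726400866896
0.013 [1.1 0.3] 0.15306726400866896
0.016 [-0.6  0.3] 0.15306726400866896
```

View pics/w3.png

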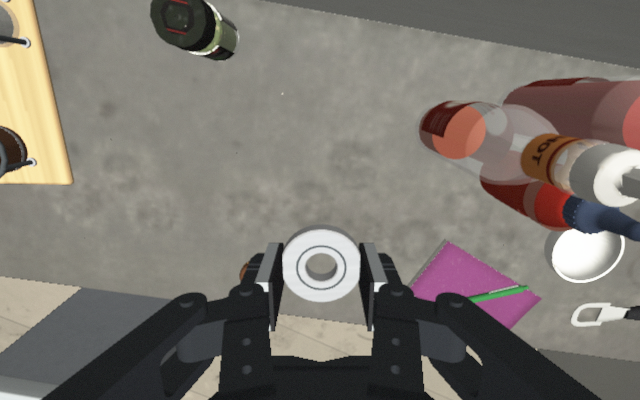

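```bash
python3 -m creep '[[0.3,0,-0.05,-0.05,0],[0.3,-0.022,-0.15,-0.05,0],[0.3,-0.022,-0.69,-0.05,0],[0.3,-0.022,-0.69,-0.05,0],[0.3,-0.022,-0.69,-0.05,0],[0.3,-0.022,-0.69,-0.05,0],[0.3,-0.022,-0.69,-0.05,0],[0.3,-0.022,-0.69,-0.05,0],[0.3,-0.022,-0.69,-0.05,0],[0.3,-0.022,-0.69,-0.05,0]]'
python3 -m creep '[[0.3,0,0,0,0],[0.3,0,0,0,0],[0.3,0,0,0,0]]'
cat > m.py <<'E'
from see import *
im=see({"ring_seat":.144,"mill":.012,"mill_well":.012,"cap_seat":.152,"mill_neck":.134,"caddy":0,"pepper_grinder":.012,"salt_grinder":.012},("wrist",)); save(im,sys.argv[1])
s=manip.get_state(); print(s["clock"],s["position"],s["ee_rot"])
E
python3 m.py w4.png
```

```text
clock: 7.35
position: [0.5004, -0.0223, 0.2625]
ee_rot: [0.001, 0.993, 0.117, 0.001]
contact_force: [-0.7, -0.4, 0.3]
width: 0.0366
gripper_force: 30.5
clock: 7.65
position: [0.5004, -0.0233, 0.2618]
ee_rot: [0.0, 0.993, 0.115, -0.0]
contact_force: [0.2, 0.7, -0.5]
width: 0.0361
gripper_force: 30.5
wrist ring_seat 0.57 [321.9 153.5] [ 0.5351 -0.0165  0.144 ]
wrist ring_seat 0.39 [322.8 151.8] [ 0.5365 -0.0168  0.144 ]
wrist mill 0.83 [321.3 135.9] [ 0.532 -0.017  0.012]
wrist cap_seat 0.66 [320.9 158.1] [ 0.533  -0.0162  0.152 ]
wrist mill_neck 0.59 [319.9 154.1] [ 0.5326 -0.0155  0.134 ]
wrist caddy 0.58 [321.5  74.4] [ 0.5972 -0.0019  0.    ]
wrist pepper_grinder 0.89 [291.4  16. ] [0.6445 0.0413 0.012 ]
wrist salt_grinder 0.75 [346.8  18.3] [ 0.6556 -0.015   0.012 ]
wrist salt_grinder 0.59 [47.7 58.7] [0.5446 0.2876 0.012 ]
8.1 [ 0.50011635 -0.0222828   0.26196655] [ 3.62852087e-05  9.93234329e-01  1.16127373e-01 -2.05185836e-05]
```

View pics/w4.png

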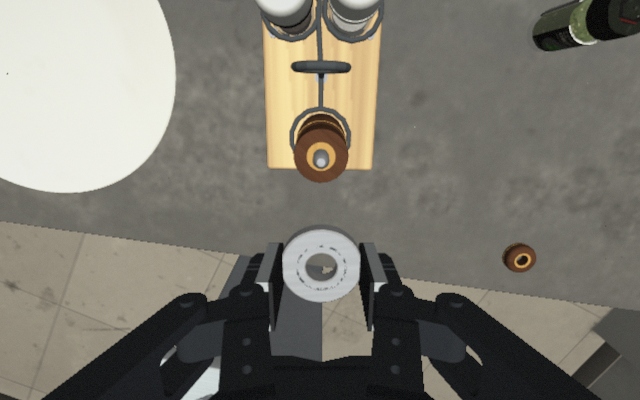

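```bash
cat > rel.py <<'E'
from see import *
def rel(im,s,px,z):
    d=at(im,px,z)-s["position"]; w,x,y,_=s["ee_rot"]; cx,sx=x*x-y*y,2*x*y
    return np.round([1e3*(d@[cx,sx,0]),1e3*(d@[sx,-cx,0])],1)
E
python3 - <<'E'
from rel import *
im=eyes.get_image("wrist"); s=manip.get_state()
o=-im["R"].T@im["t"]; print(o-s["position"],s["position"])
save(im,"w4c.png",(270,110,370,210),5)
g=cv2.cvtColor(im["frame"],cv2.COLOR_RGB2GRAY)[120:195,280:360]
print(cv2.HoughCircles(g,cv2.HOUGH_GRADIENT_ALT,1,5,param1=150,param2=.7,minRadius=4,maxRadius=35))
print(rel(im,s,(320.8,154.5),.144),rel(im,s,(320.5,158.5),.1675),rel(im,s,(320.5,263.8),s["position"][2]-.0143))
E
```

```text
[0.07631966 0.01763638 0.12308826] [ 0.50012584 -0.02222604  0.26198563]
[[[42.       35.       28.573317]
  [42.       35.       12.745174]]]
[34.6  0.5] [36.1  0.3] [0.3 0.3]
```

View pics/w4c.png

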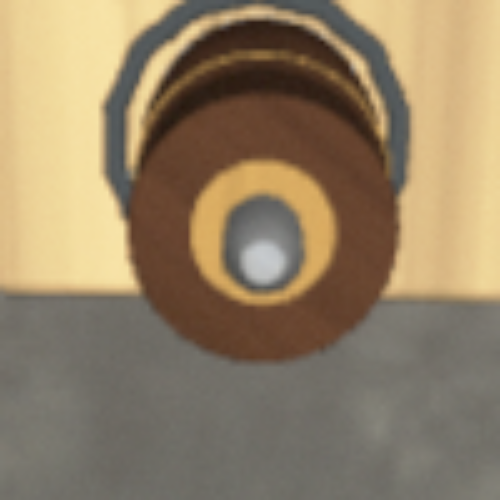

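```bash
python3 -m creep '[[0.3,0.067,0.003,0,0],[0.3,0.067,0.003,0.05,0],[0.3,0.067,0.003,0.1,0],[0.3,0.067,0.003,0.14,0],[0.3,0.067,0.003,0.14,0],[0.3,0.067,0.003,0.155,0],[0.3,0.067,0.003,0.165,0],[0.3,0.067,0.003,0.175,0],[0.3,0.067,0.003,0.18,0],[0.3,0.067,0.003,0.18,0]]'
python3 -m creep '[[0.3,0,0,0.005,0],[0.3,0,0,0.01,0],[0.3,0,0,0.01,0]]'
python3 - <<'E'
from rel import *
im=eyes.get_image("wrist"); save(im,"w5.png",(220,170,420,320),4)
E
```

```text
clock: 9.15
position: [0.533, -0.016, 0.172]
ee_rot: [0.0, 0.993, 0.116, -0.0]
contact_force: [-0.3, 0.1, -0.8]
width: 0.0362
gripper_force: 30.5
clock: 9.45
position: [0.5328, -0.016, 0.1667]
ee_rot: [-0.0, 0.993, 0.116, -0.0]
contact_force: [0.1, -0.3, -0.9]
width: 0.0366
gripper_force: 30.5
```

View pics/w5.png

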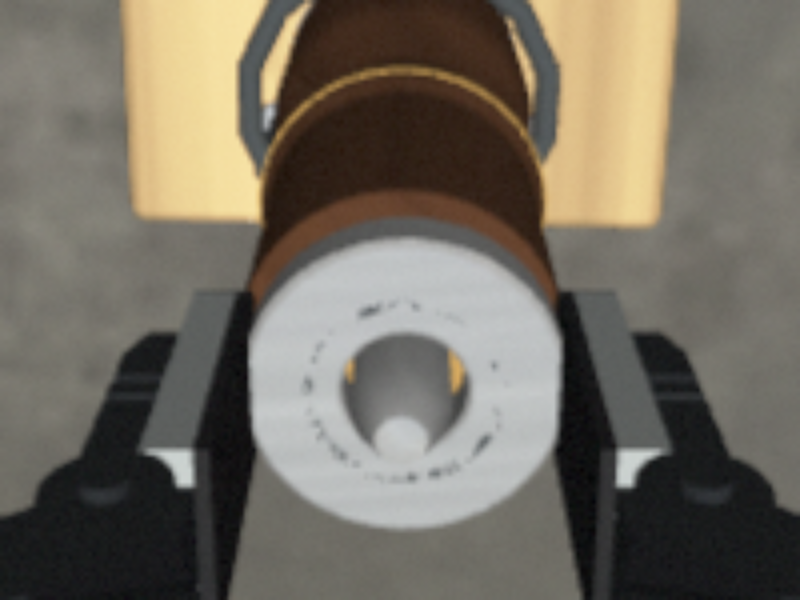

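```bash
python3 -m creep '[[0.3,0,0,0.009,0],[0.3,0,0,0.009,0],[0.65,0,0,0.009,0],[0.65,0,0,0.009,0],[0.65,0,0,0.009,0],[0.65,0,0,0,0],[0.65,0,0,-0.08,0],[0.65,0,0,-0.16,0],[0.65,-0.05,0.1,-0.16,0],[0.65,-0.1,0.18,-0.16,0]]'
python3 -m creep '[[0.65,-0.22,0.34,0,0],[0.65,-0.22,0.34,0,0],[0.65,-0.22,0.34,0,0],[0.65,-0.22,0.34,0,0],[0.65,-0.22,0.34,0,0],[0.65,-0.22,0.34,0,0],[0.65,-0.22,0.34,0,0],[0.65,-0.22,0.34,0,0]]'
python3 - <<'E'
from rel import *
im=eyes.get_image("wrist"); s=manip.get_state(); print(s["clock"],s["position"])
for r in eyes.regions_of("wrist","turning_cap")[:1]:
    m=r["mask"].astype(np.uint8); M=cv2.moments(m,True); c=(M['m10']/M['m00'],M['m01']/M['m00'])
    print(r["confidence"],c,r["bbox"],rel(im,s,c,.007),at(im,c,.007))
r=eyes.place_of("wrist","turning_cap")[0]; print(rel(im,s,r["centre"],0))
im=eyes.get_image("top")
for c in ("top","scene"):
    im=eyes.get_image(c)
    for k,z in (("bearing_ring",.148),("ring_seat",.144)):
        for r in eyes.place_of(c,k)[:2]: print(c,k,r["confidence"],at(im,r["centre"],z))
E
```

```text
clock: 10.5
position: [0.5075, -0.1127, 0.2492]
ee_rot: [0.001, 0.993, 0.118, 0.002]
contact_force: [0.5, -0.9, -0.7]
width: 0.0552
gripper_force: 0.0
clock: 11.3
position: [0.4388, -0.3014, 0.2471]
ee_rot: [-0.0, 0.993, 0.117, 0.0]
contact_force: [-0.1, -0.1, 0.1]
width: 0.0554
gripper_force: 0.0
11.35 [ 0.43885549 -0.30144706  0.24716528]
[-5.6  6.9]
top bearing_ring 0.45 [ 0.52830058 -0.01914723  0.148     ]
top ring_seat 0.64 [ 0.52621757 -0.01264588  0.144     ]
scene bearing_ring 0.56 [ 0.5387989  -0.01207455  0.148     ]
scene ring_seat 0.94 [ 0.53477842 -0.02260272  0.144     ]
scene ring_seat 0.7 [0.47543026 0.35976456 0.144     ]
```

```bash
python3 -m creep '[[0.65,-0.0095,0.013,0.05,0],[0.65,-0.0095,0.013,0.15,0],[0.65,-0.0095,0.013,0.25,0],[0.65,-0.0095,0.013,0.33,0],[0.65,-0.0095,0.013,0.33,0],[0.65,-0.0095,0.013,0.33,0]]'
python3 - <<'E'
from rel import *
im=eyes.get_image("wrist"); s=manip.get_state(); print(s["clock"],s["position"])
for r in eyes.regions_of("wrist","turning_cap")[:1]:
    m=r["mask"].astype(np.uint8); M=cv2.moments(m,True); c=(M['m10']/M['m00'],M['m01']/M['m00'])
    print(r["confidence"],c,r["bbox"],rel(im,s,c,.008))
print([(r["confidence"],rel(im,s,r["centre"],0)) for r in eyes.place_of("wrist","turning_cap")[:2]])
E
```

```text
clock: 12.4
position: [0.4354, -0.3107, 0.0823]
ee_rot: [-0.0, 0.993, 0.116, -0.0]
contact_force: [1.3, -0.3, -0.0]
width: 0.0555
gripper_force: 0.0
12.45 [ 0.43635552 -0.31154472  0.08362321]
0.63 (315.57153586181, 215.11678558017275) [287.2, 185.7, 343.1, 246.4] [ 1.5 -4.1]
[(0.83, array([ 2.6, -4.5]))]
```

```bash
python3 -m creep '[[0.65,0.003,-0.007,0.05,0],[0.65,0.003,-0.007,0.1,0],[0.65,0.003,-0.007,0.12,0],[0.65,0.003,-0.007,0.128,0],[0.65,0.003,-0.007,0.128,0]]'
python3 - <<'E'
from rel import *
im=eyes.get_image("wrist"); s=manip.get_state(); print(s["clock"],s["position"])
for r in eyes.regions_of("wrist","turning_cap")[:1]:
    m=r["mask"].astype(np.uint8); M=cv2.moments(m,True); c=(M['m10']/M['m00'],M['m01']/M['m00'])
    print(r["confidence"],c,r["bbox"],rel(im,s,c,.008))
print([(r["confidence"],r["centre"],rel(im,s,r["centre"],0)) for r in eyes.place_of("wrist","turning_cap")[:2]])
E
```

```text
clock: 13.05
position: [0.4364, -0.3072, 0.0188]
ee_rot: [0.001, 0.993, 0.116, 0.0]
contact_force: [-0.6, 0.1, 0.1]
width: 0.0554
gripper_force: 0.0
13.1 [ 0.43659206 -0.3074045   0.01908354]
0.82 (320.29183323814965, 266.2529982866933) [280.8, 224.6, 358.6, 306.8] [0.9 0. ]
[(0.77, [323.3, 258.6], array([0.5, 1.5]))]
```

Centred. Close, lift and measure the cap in the hand.

```bash
python3 -m creep '[[0.3,0.001,0,0,0],[0.3,0.001,0,0,0],[0.3,0.001,0,0,0],[0.3,0.001,0,0,0],[0.3,0.001,0,0,0],[0.3,0.001,0,0,0]]' 30
python3 -m creep '[[0.3,0,0,-0.1,0],[0.3,0,0,-0.2,0],[0.3,0,0,-0.3,0],[0.3,0.03,-0.08,-0.4,0],[0.3,0.11,-0.16,-0.485,0],[0.3,0.18,-0.26,-0.485,0],[0.3,0.263,-0.509,-0.485,0],[0.3,0.263,-0.509,-0.485,0],[0.3,0.263,-0.509,-0.485,0],[0.3,0.263,-0.509,-0.485,0]]'
python3 -m creep '[[0.3,0,0,0,0],[0.3,0,0,0,0],[0.3,0,0,0,0]]'
python3 - <<'E'
from rel import *
im=eyes.get_image("wrist"); s=manip.get_state(); print(s["clock"],s["position"])
for k,z in (("turning_cap",s["position"][2]-.011),("bearing_ring",.150),("mill",0.1)):
  for r in eyes.regions_of("wrist",k)[:2]:
    m=r["mask"].astype(np.uint8); M=cv2.moments(m,True); c=(M['m10']/M['m00'],M['m01']/M['m00'])
    print(k,r["confidence"],c,r["bbox"],rel(im,s,c,z))
g=cv2.cvtColor(im["frame"],cv2.COLOR_RGB2GRAY)
print(cv2.HoughCircles(g[100:320,260:390],cv2.HOUGH_GRADIENT_ALT,1,5,param1=150,param2=.7,minRadius=8,maxRadius=50))
save(im,"w6.png",(220,100,420,320),2.7)
E
```

```text
clock: 13.8
position: [0.4369, -0.307, 0.019]
ee_rot: [0.001, 0.993, 0.116, 0.001]
contact_force: [-0.5, 0.5, 6.2]
width: 0.0366
gripper_force: 30.1
clock: 14.8
position: [0.5055, -0.0244, 0.2609]
ee_rot: [-0.001, 0.993, 0.118, 0.0]
contact_force: [0.0, -0.4, -0.4]
width: 0.0365
gripper_force: 30.8
clock: 15.1
position: [0.5053, -0.0296, 0.2603]
ee_rot: [0.0, 0.993, 0.116, -0.0]
contact_force: [0.4, 0.6, -1.6]
width: 0.0367
gripper_force: 30.8
15.15 [ 0.50537289 -0.0297336   0.26029754]
turning_cap 0.98 (320.4643908181283, 266.89719442809496) [282.9, 227.7, 361.5, 310.2] [0.5 0.1]
bearing_ring 0.63 (313.3292079207921, 140.21452145214522) [286.6, 116.8, 340.4, 176.6] [46.3 -5.1]
bearing_ring 0.62 (311.34353562005276, 161.50817941952508) [286.3, 135.0, 341.5, 189.0] [30.7 -6.7]
mill 0.73 (313.1690496215307, 139.6686291000841) [282.8, 118.0, 340.2, 174.2] [39.9 -6.3]
mill 0.46 (320.6343656343656, 266.74245754245754) [282.1, 226.0, 357.1, 306.2] [-86.1   0.3]
[[[ 62.       175.        43.66887 ]
  [ 55.        37.        25.804792]
  [ 62.       175.        19.04322 ]
  [ 51.        61.        26.243483]
  [ 51.        61.        14.520804]]]
```

View pics/w6.png

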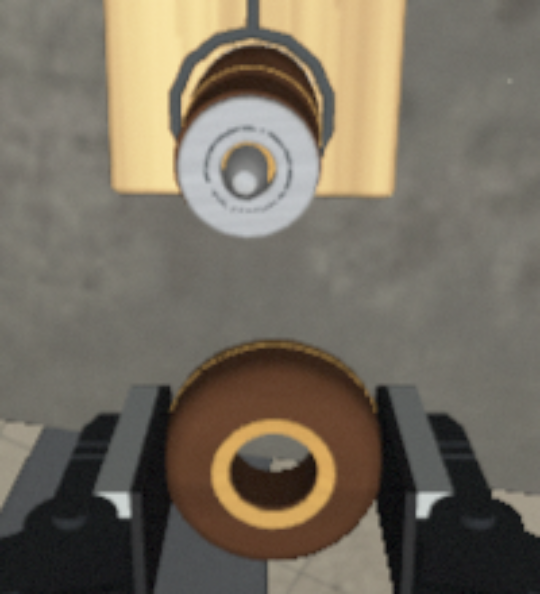

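```bash
python3 -m creep '[[0.3,0.0595,-0.014,0,0],[0.3,0.0595,-0.014,0.05,0],[0.3,0.0595,-0.014,0.1,0],[0.3,0.0595,-0.014,0.13,0],[0.3,0.0595,-0.014,0.14,0],[0.3,0.0595,-0.014,0.15,0],[0.3,0.0595,-0.014,0.16,0],[0.3,0.0595,-0.014,0.17,0],[0.3,0.0595,-0.014,0.176,0],[0.3,0.0595,-0.014,0.176,0]]'
python3 -m creep '[[0.3,0,0,0.002,0],[0.3,0,0,0.002,0]]'
python3 - <<'E'
from rel import *
im=eyes.get_image("wrist"); s=manip.get_state()
g=cv2.cvtColor(im["frame"],cv2.COLOR_RGB2GRAY)
print(s["position"],cv2.HoughCircles(g[200:320,260:390],cv2.HOUGH_GRADIENT_ALT,1,3,param1=120,param2=.6,minRadius=4,maxRadius=50))
print(im["frame"][250:290:4,320].tolist())
E
```

```text
clock: 16.3
position: [0.5327, -0.0149, 0.1723]
ee_rot: [0.0, 0.993, 0.116, -0.0]
contact_force: [0.1, 0.2, -0.6]
width: 0.0368
gripper_force: 30.8
clock: 16.5
position: [0.533, -0.0149, 0.1716]
ee_rot: [0.0, 0.993, 0.116, 0.0]
contact_force: [-0.4, -0.3, -0.5]
width: 0.0366
gripper_force: 30.8
[ 0.53298716 -0.01488445  0.17167417] [[[ 61.        63.        39.052505]
  [ 61.        73.        37.98869 ]
  [ 70.        54.        34.37317 ]
  [ 61.        63.        46.25828 ]
  [ 61.        73.        18.09842 ]
  [ 48.        53.        31.286713]
  [ 55.        49.        36.154453]
  [ 61.        63.        28.326551]
  [ 42.        76.        35.91399 ]
  [ 76.        43.        25.534931]
  [105.        12.        16.595081]]]
[[103, 68, 45], [103, 69, 46], [213, 167, 94], [120, 120, 119], [131, 131, 129], [192, 195, 196], [194, 196, 197], [192, 192, 191], [47, 33, 24], [44, 30, 21]]
```

```bash
python3 -m creep '[[0.72,0,0,0,0],[0.72,0,0,0,0],[0.72,0,0,0,0],[0.72,0,0,0.02,0],[0.72,0,0,0.045,0],[0.72,0,0,0.065,0],[0.72,0,0,0.075,0],[0.72,0,0,0.075,0]]'
python3 - <<'E'
from rel import *
im=eyes.get_image("wrist"); s=manip.get_state(); print(s["position"])
for k in ("turning_cap","bearing_ring"):
  for r in eyes.regions_of("wrist",k)[:2]:
    m=r["mask"].astype(np.uint8); M=cv2.moments(m,True); c=(M['m10']/M['m00'],M['m01']/M['m00'])
    print(k,r["confidence"],c,r["bbox"],rel(im,s,c,.165))
for c in ("scene","top"):
    im=eyes.get_image(c); print(c,[(round(r["confidence"],2),np.round(at(im,r["centre"],0.),3).tolist()) for r in eyes.place_of(c,"plate")], [(round(r["confidence"],2),np.round(r["bbox"])) for r in eyes.regions_of(c,"plate")])
E
```

```text
clock: 17.35
position: [0.5321, -0.0148, 0.1326]
ee_rot: [-0.0, 0.993, 0.116, -0.001]
contact_force: [0.3, 0.1, -0.3]
width: 0.0615
gripper_force: 0.0
[ 0.53261782 -0.01487869  0.13330364]
turning_cap 0.83 (321.11112522225045, 313.7993395986792) [266.8, 265.7, 373.9, 360.8] [7.5 0.3]
bearing_ring 0.76 (328.6502164502165, 266.54112554112555) [281.0, 252.0, 376.9, 301.7] [25.5  2.7]
scene [(0.64, [0.544, 0.3, 0.0])] [(0.81, array([215., 261., 317., 351.]))]
top [(0.59, [0.547, -0.02, 0.0])] [(0.55, array([161., 169., 253., 223.]))]
```

```bash
python3 - <<'E'
from rel import *
im=eyes.get_image("wrist"); s=manip.get_state(); p=s["position"]
a=np.linspace(0,6.28,60); ux=np.array([.973,.231,0])
for off in (-.002,0,.002,.004):
 for zb in (.152,.156,.160):
  P=[proj(im,[p[0]+off*.973+.0195*np.cos(t),p[1]+off*.231+.0195*np.sin(t),z]) for z in (zb,zb+.012) for t in a]; P=np.array(P); print(off,zb,P.min(0).round(),P.max(0).round())
save(im,"w7.png",(220,150,420,400),2)
E
```

```text
-0.002 0.152 [264. 266.] [375. 376.]
-0.002 0.156 [262. 272.] [377. 385.]
-0.002 0.16 [260. 278.] [379. 395.]
0 0.152 [264. 261.] [375. 371.]
0 0.156 [262. 267.] [377. 381.]
0 0.16 [260. 273.] [379. 390.]
0.002 0.152 [264. 257.] [375. 367.]
0.002 0.156 [262. 262.] [377. 376.]
0.002 0.16 [260. 268.] [379. 386.]
0.004 0.152 [263. 252.] [376. 363.]
0.004 0.156 [261. 257.] [378. 372.]
0.004 0.16 [259. 263.] [380. 381.]
```

View pics/w7.png

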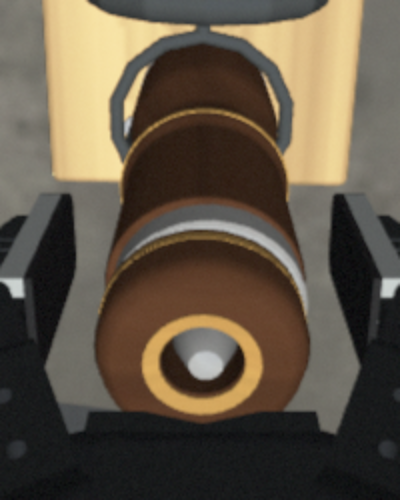

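```bash
python3 -m creep '[[0.3,0,0,0,0],[0.3,0,0,0,0],[0.3,0,0,0,0],[0.3,0,0,0,0],[0.3,0,0,0,0],[0.3,0,0,0,0]]' 30
python3 -m creep '[[0.3,0,0,-0.01,0],[0.3,0,0,-0.02,0],[0.3,0,0,-0.03,0],[0.3,0,0,-0.038,0],[0.3,0,0,-0.038,0]]'
```

```text
clock: 18.45
position: [0.5331, -0.0151, 0.1343]
ee_rot: [0.0, 0.993, 0.116, 0.0]
contact_force: [-0.6, -0.6, 3.8]
width: 0.0409
gripper_force: 30.9
clock: 18.95
position: [0.5333, -0.0149, 0.1536]
ee_rot: [0.0, 0.993, 0.116, 0.001]
contact_force: [0.5, -0.3, -5.0]
width: 0.0412
gripper_force: 31.2
```

```bash
python3 -m creep '[[0.3,-0.006,0,0.002,0],[0.3,-0.02,0,0,0],[0.3,-0.034,0,-0.003,0],[0.3,-0.048,0,-0.004,0],[0.3,-0.062,0,-0.004,0],[0.3,-0.062,0,-0.004,0]]'
python3 - <<'E'
from rel import *
for c in ("wrist","scene"):
    im=eyes.get_image(c); s=manip.get_state()
    for k,z in (("mill",.03),("turning_cap",.17),("bearing_ring",.16)):
        for r in eyes.place_of(c,k)[:1]: print(c,k,round(r["confidence"],2),r["centre"],rel(im,s,r["centre"],z))
print(s["position"],s["contact_force"],s["moment"],s["width"],s["gripper_force"])
E
```

```text
clock: 19.55
position: [0.5019, -0.0224, 0.1553]
ee_rot: [0.0, 0.993, 0.116, 0.0]
contact_force: [2.9, 0.0, -2.9]
width: 0.041
gripper_force: 31.0
wrist mill 0.57 [320.2, 157.6] [30.4  0.1]
wrist turning_cap 0.63 [317.7, 315.5] [-7.1 -0.8]
scene mill 0.65 [326.4, 231.2] [29.8  5.6]
scene turning_cap 0.66 [321.4, 185.1] [71.2 76. ]
[ 0.50269664 -0.02214168  0.15509064] [ 1.78466245  0.50741482 -2.89467217] [ 0.03403938 -0.52215868  0.00179373] 0.04079624485673844 31.1423610127531
```

```bash
python3 -m creep '[[0.3,-0.014,0,0.001,0],[0.3,-0.028,0,0.003,0],[0.3,-0.042,0,0.005,0],[0.3,-0.056,0,0.009,0],[0.3,-0.069,0,0.014,0],[0.3,-0.082,0,0.019,0],[0.3,-0.095,0,0.025,0],[0.3,-0.109,0,0.033,0],[0.3,-0.109,0,0.033,0]]'
cat > t.py <<'E'
from rel import *
def tilt(c):
    im=eyes.get_image(c); s=manip.get_state(); p=s["position"]
    w,x,y,_=s["ee_rot"]; ux=np.array([x*x-y*y,2*x*y,0])
    for k,L in (("mill",-.121),("turning_cap",.018),("bearing_ring",.014),("ring_seat",.011)):
        for r in eyes.place_of(c,k)[:1]:
            e=[(np.linalg.norm(np.subtract(proj(im,p+L*np.array([*(-ux[:2]*np.sin(t)),np.cos(t)])),r["centre"])),round(np.degrees(t),1)) for t in np.linspace(-.2,1.4,161)]
            print(c,k,round(r["confidence"],2),np.round(r["centre"]),"err px, tilt",min(e))
    return s
for c in ("wrist","scene","top"): s=tilt(c)
print({k:np.round(s[k],4) for k in ("clock","position","contact_force","moment","width","gripper_force")})
E
python3 t.py
```

```text
clock: 20.85
position: [0.4477, -0.0347, 0.1378]
ee_rot: [-0.0, 0.993, 0.116, -0.001]
contact_force: [0.9, 0.2, 0.7]
width: 0.041
gripper_force: 31.1
wrist mill 0.75 [322.  76.] err px, tilt (np.float64(1.9376244656426138), np.float64(46.4))
wrist turning_cap 0.7 [320. 317.] err px, tilt (np.float64(0.3736114681954622), np.float64(18.3))
wrist bearing_ring 0.94 [322. 304.] err px, tilt (np.float64(2.847385290437884), np.float64(9.2))
wrist ring_seat 0.98 [323. 299.] err px, tilt (np.float64(3.6171716502690767), np.float64(11.5))
scene mill 0.87 [328. 230.] err px, tilt (np.float64(0.14739334651866992), np.float64(39.5))
scene turning_cap 0.67 [268. 304.] err px, tilt (np.float64(122.86040165791623), np.float64(-11.5))
scene bearing_ring 0.73 [352. 217.] err px, tilt (np.float64(2.5473957803619762), np.float64(32.1))
scene ring_seat 0.68 [355. 214.] err px, tilt (np.float64(1.8101115438673394), np.float64(37.2))
{'clock': np.float64(21.4), 'position': array([ 0.4493, -0.0344,  0.1382]), 'contact_force': array([ 0.4498,  0.6725, -1.9429]), 'moment': array([0.1823, 0.0304, 0.0322]), 'width': np.float64(0.0409), 'gripper_force': np.float64(30.9254)}
```

```bash
python3 -m creep '[[0.2,0,0,0,0],[0.2,0,0,0,0],[0.2,0,0,0,0]]' 100
python3 -m creep '[[0.2,0,0,-0.02,0],[0.2,0,0,-0.06,0],[0.2,0,0,-0.12,0],[0.2,0,0,-0.17,0],[0.2,0,0,-0.2,0],[0.2,0,0,-0.2,0],[0.2,0,0,-0.2,0]]'
python3 t.py
python3 - <<'E'
from h import *
for c in ("wrist","top","scene"):
    im=eyes.get_image(c)
    for r in eyes.regions_of(c,"plate")[:2]:
        m=r["mask"]; h=cv2.convexHull(np.argwhere(m)[:,::-1].astype(np.float32))[:,0]; P=np.array([at(im,p,.019)[:2] for p in h])
        # circle fit
        A=np.c_[2*P,np.ones(len(P))]; b=(P**2).sum(1); q=np.linalg.lstsq(A,b,rcond=None)[0]; print(c,r["confidence"],r["bbox"],q[:2],(q[2]+q[0]**2+q[1]**2)**.5, m.sum())
    print([(r["confidence"],at(im,r["centre"],0)) for r in eyes.place_of(c,"plate")[:2]])
E
```

```text
clock: 21.9
position: [0.4496, -0.0345, 0.1384]
ee_rot: [-0.0, 0.993, 0.116, -0.0]
contact_force: [-0.3, 0.7, -3.2]
width: 0.0393
gripper_force: 100.8
clock: 22.6
position: [0.4492, -0.0347, 0.2384]
ee_rot: [0.0, 0.993, 0.116, -0.0]
contact_force: [-0.4, 0.1, -4.7]
width: 0.0392
gripper_force: 101.6
wrist mill 0.61 [322.  76.] err px, tilt (np.float64(2.566960908363663), np.float64(47.0))
wrist turning_cap 0.79 [320. 318.] err px, tilt (np.float64(1.0409791947301619), np.float64(20.6))
wrist bearing_ring 0.56 [323. 305.] err px, tilt (np.float64(3.72185989365799), np.float64(10.9))
wrist ring_seat 0.93 [323. 296.] err px, tilt (np.float64(3.802690785220311), np.float64(0.6))
scene mill 0.64 [327. 209.] err px, tilt (np.float64(0.24571432827696826), np.float64(42.4))
scene turning_cap 0.61 [358. 191.] err px, tilt (np.float64(1.4855673516543622), np.float64(35.5))
scene ring_seat 0.61 [355. 197.] err px, tilt (np.float64(2.178081091926324), np.float64(80.2))
top turning_cap 0.49 [314. 220.] err px, tilt (np.float64(1.5103083394245898), np.float64(53.3))
top bearing_ring 0.51 [444. 184.] err px, tilt (np.float64(135.7892511497804), np.float64(13.2))
{'clock': np.float64(23.15), 'position': array([ 0.4497, -0.0346,  0.2383]), 'contact_force': array([-0.1952,  0.1305, -4.0425]), 'moment': array([0.0166, 0.1427, 0.0142]), 'width': np.float64(0.0393), 'gripper_force': np.float64(101.5369)}
wrist 0.88 [0.0, 1.7, 158.8, 152.6] [0.50641669 0.24897675] 0.0993449620918129 21155
wrist 0.36 [259.0, 0.7, 384.8, 129.4] [ 0.55114098 -0.01154275] 0.07887886451238141 9323
[(0.56, array([ 0.59985365, -0.00204906,  0.        ]))]
top 0.67 [163.0, 170.9, 254.8, 261.3] [0.5403212  0.29600504] 0.14903783618795252 6619
[(0.89, array([0.54109764, 0.29467427, 0.        ]))]
scene 0.89 [217.7, 260.0, 317.3, 351.3] [0.54217746 0.29865638] 0.14996071162617683 7011
[(0.61, array([0.55061103, 0.29459979, 0.        ]))]
```

```bash
python3 -m creep '[[0.2,0.005,-0.02,0,0],[0.2,0.016,-0.06,0,0],[0.2,0.032,-0.12,0,0],[0.2,0.05,-0.19,0,0],[0.2,0.07,-0.265,0.01,0],[0.2,0.09,-0.34,0.02,0],[0.2,0.11,-0.415,0.035,0],[0.2,0.128,-0.485,0.05,0],[0.2,0.143,-0.545,0.065,0],[0.2,0.153,-0.58,0.075,0]]'
python3 -m creep '[[0.2,0.004,-0.015,0.003,0],[0.2,0.006,-0.022,0.005,0],[0.2,0.006,-0.022,0.005,0],[0.2,0.006,-0.022,0.005,0]]'
python3 t.py
cat > f.py <<'E'
from h import *
from scipy.optimize import least_squares
obs=[]
for c in ("wrist","scene","top"):
    im=eyes.get_image(c)
    for r in eyes.place_of(c,"mill")[:1]: obs.append((im,r["centre"])); print(c,r["confidence"],r["centre"])
    for r in eyes.regions_of(c,"plate")[:1]:
        m=r["mask"]; h=cv2.convexHull(np.argwhere(m)[:,::-1].astype(np.float32))[:,0]; P=np.array([at(im,p,.019)[:2] for p in h])
        A=np.c_[2*P,np.ones(len(P))]; q=np.linalg.lstsq(A,(P**2).sum(1),rcond=None)[0]; print("plate",c,q[:2],(q[2]+q[0]**2+q[1]**2)**.5)
    for k in("turning_cap","bearing_ring"): print(c,k,[(round(r["confidence"],2),r["centre"]) for r in eyes.place_of(c,k)[:2]])
f=least_squares(lambda X:np.concatenate([np.subtract(proj(i,X),p) for i,p in obs]),[.54,.3,.11],loss="soft_l1"); s=manip.get_state()
d=s["position"]-f.x; print("foot",f.x,f.fun.round(1),"d",d,np.linalg.norm(d),"tilt",np.degrees(np.arccos(d[2]/np.linalg.norm(d))))
E
python3 f.py
```

```text
clock: 24.8
position: [0.4563, 0.2685, 0.2003]
ee_rot: [-0.001, 0.993, 0.117, -0.0]
contact_force: [-0.2, -1.7, -4.1]
width: 0.0396
gripper_force: 101.7
clock: 25.2
position: [0.4577, 0.2758, 0.1988]
ee_rot: [0.0, 0.993, 0.116, 0.0]
contact_force: [0.1, -1.4, -4.1]
width: 0.0397
gripper_force: 101.7
wrist mill 0.61 [322.  76.] err px, tilt (np.float64(1.9742012861402098), np.float64(47.0))
wrist turning_cap 0.71 [319. 315.] err px, tilt (np.float64(1.2535153337214864), np.float64(13.8))
wrist bearing_ring 0.61 [322. 304.] err px, tilt (np.float64(2.336722536953129), np.float64(7.4))
wrist ring_seat 0.97 [320. 298.] err px, tilt (np.float64(0.5260902739670741), np.float64(4.6))
scene mill 0.52 [268. 306.] err px, tilt (np.float64(16.570899451319587), np.float64(26.9))
scene turning_cap 0.43 [294. 272.] err px, tilt (np.float64(0.16148255022460986), np.float64(25.2))
scene ring_seat 0.89 [292. 273.] err px, tilt (np.float64(0.7436282300463829), np.float64(15.5))
{'clock': np.float64(25.75), 'position': array([0.4576, 0.2765, 0.1985]), 'contact_force': array([ 0.4344,  0.928 , -4.2062]), 'moment': array([-0.0337,  0.1205, -0.0372]), 'width': np.float64(0.0392), 'gripper_force': np.float64(101.6532)}
wrist 0.9 [321.8, 77.9]
plate wrist [0.5424404  0.30013445] 0.14920685105290243
wrist turning_cap [(0.95, [317.7, 317.4])]
wrist bearing_ring [(0.63, [322.4, 304.6])]
scene 0.54 [265.7, 285.5]
plate scene [0.54220497 0.29832157] 0.15005845924889052
scene turning_cap [(0.58, [295.1, 271.4])]
scene bearing_ring [(0.71, [293.0, 274.0])]
plate top [0.54178668 0.29404481] 0.1491735943425137
top turning_cap []
top bearing_ring []
foot [0.54355063 0.29582359 0.10192794] [ 0.1  0.1 -0.5  0.1] d [-0.08592891 -0.01924605  0.096543  ] 0.13067034080799467 tilt 42.36826534582806
```

```bash
cat > g.py <<'E'
from h import *
s=manip.get_state(); p=s["position"]; w,x,y,_=s["ee_rot"]; ux=np.array([x*x-y*y,2*x*y,0]); uy=np.array([-ux[1],ux[0],0])
for c in ("wrist","scene","top"):
    im=eyes.get_image(c)
    for k in ("mill",):
        for r in eyes.regions_of(c,k)[:1]:
            m=r["mask"]; best=[]
            for t in np.radians(np.arange(30,62,1.)):
                a=-ux*np.sin(t)+np.array([0,0,np.cos(t)]); b=np.cross(a,uy)
                for L in np.arange(.108,.138,.003):
                    P=[proj(im,p+a*(z-L)+rr*(np.cos(q)*uy+np.sin(q)*b)) for z,rr in ((0,.025),(.02,.025),(.087,.023),(.091,.021),(.14,.0195),(.152,.019)) for q in np.linspace(0,6.28,24)]
                    g=cv2.fillConvexPoly(np.zeros((400,640),np.uint8),cv2.convexHull(np.array(P,np.int32)),1)>0
                    best.append(((g&m).sum()/(g|m).sum(),round(np.degrees(t)),round(L,3)))
            print(c,k,r["confidence"],np.round(r["bbox"]),m.sum(),sorted(best)[::-1][:6])
E
python3 g.py
```

```text
wrist mill 0.63 [273.  47. 369. 358.] 20897 [(np.float64(0.8309196682757767), 40, np.float64(0.138)), (np.float64(0.8270879255449425), 41, np.float64(0.138)), (np.float64(0.8223981900452488), 42, np.float64(0.138)), (np.float64(0.8193841702831164), 39, np.float64(0.138)), (np.float64(0.8151005236020624), 43, np.float64(0.138)), (np.float64(0.8107633343979559), 41, np.float64(0.135))]
scene mill 0.94 [260. 273. 301. 293.] 335 [(np.float64(0.41285537700865266), 44, np.float64(0.138)), (np.float64(0.4095354523227384), 45, np.float64(0.135)), (np.float64(0.4075425790754258), 46, np.float64(0.135)), (np.float64(0.4075425790754258), 44, np.float64(0.132)), (np.float64(0.4065533980582524), 45, np.float64(0.132)), (np.float64(0.4060975609756098), 44, np.float64(0.135))]
```

```bash
python3 - <<'E'
from h import *
s=manip.get_state(); p=s["position"]; w,x,y,_=s["ee_rot"]; ux=np.array([x*x-y*y,2*x*y,0]); uy=np.array([-ux[1],ux[0],0])
im=eyes.get_image("wrist"); m=eyes.regions_of("wrist","mill")[0]["mask"]
F=im["frame"]
print([(r,int(np.ptp(np.where(m[r])[0]))+1) for r in range(46,360,8) if m[r].any()])
print([(r,F[r,321].tolist()) for r in range(230,375,4)])
for t in (41,43,45,47,49):
    for L in (.118,.121,.127,.133):
        tt=np.radians(t);a=-ux*np.sin(tt)+np.array([0,0,np.cos(tt)]); b=np.cross(a,uy)
        g=lambda z,rr:np.array([proj(im,p+a*(z-L)+rr*(np.cos(q)*uy+np.sin(q)*b)) for q in np.linspace(0,6.28,60)])
        f=g(0,.025);n=g(.152,.0165);br=g(.140,.0195);tip=g(.1555,.0);bd=g(.087,.023)
        print(t,L,"foot top row %.0f width %.0f | bead toprow %.0f width %.0f | ringtop %.0f captop rows %.0f %.0f width %.0f tip %.0f"%(f[:,1].min(),np.ptp(f[:,0]),bd[:,1].min(),np.ptp(bd[:,0]),br[:,1].min(),n[:,1].min(),n[:,1].max(),np.ptp(br[:,0]),tip[:,1].mean()))
E
```

```text
[(46, 26), (54, 57), (62, 72), (70, 80), (78, 82), (86, 82), (94, 83), (102, 85), (110, 88), (118, 88), (126, 90), (134, 88), (142, 83), (150, 78), (158, 72), (166, 71), (174, 75), (182, 82), (190, 90), (198, 94), (206, 89), (214, 87), (222, 88), (230, 89), (238, 90), (246, 92), (254, 90), (262, 91), (270, 91), (278, 93), (286, 94), (294, 93)]
[(230, [87, 57, 38]), (234, [87, 57, 39]), (238, [88, 58, 39]), (242, [88, 57, 38]), (246, [87, 56, 38]), (250, [91, 61, 45]), (254, [90, 58, 42]), (258, [88, 56, 40]), (262, [89, 57, 39]), (266, [89, 57, 40]), (270, [87, 56, 40]), (274, [89, 59, 41]), (278, [90, 59, 41]), (282, [92, 60, 44]), (286, [80, 53, 35]), (290, [145, 146, 145]), (294, [176, 178, 176]), (298, [175, 176, 173]), (302, [177, 176, 175]), (306, [177, 176, 173]), (310, [152, 152, 152]), (314, [97, 65, 46]), (318, [195, 152, 86]), (322, [180, 141, 79]), (326, [92, 59, 40]), (330, [94, 59, 41]), (334, [92, 58, 38]), (338, [95, 60, 40]), (342, [96, 64, 41]), (346, [100, 66, 44]), (350, [92, 60, 43]), (354, [177, 179, 180]), (358, [144, 137, 123]), (362, [20, 24, 25]), (366, [19,
[... 1592 characters left out ...]
ows 359 361 width 95 tip 370
47 0.127 foot top row 32 width 83 | bead toprow 176 width 94 | ringtop 307 captop rows 343 344 width 93 tip 353
47 0.133 foot top row 25 width 81 | bead toprow 164 width 93 | ringtop 290 captop rows 325 329 width 91 tip 337
49 0.118 foot top row 39 width 86 | bead toprow 195 width 97 | ringtop 335 captop rows 365 373 width 95 tip 378
49 0.121 foot top row 34 width 85 | bead toprow 189 width 96 | ringtop 326 captop rows 357 363 width 94 tip 370
49 0.127 foot top row 26 width 84 | bead toprow 176 width 95 | ringtop 309 captop rows 342 344 width 93 tip 353
49 0.133 foot top row 18 width 83 | bead toprow 163 width 93 | ringtop 292 captop rows 327 328 width 91 tip 337
```

```bash
python3 - <<'E'
from rig import manip
print(manip.get_state()["clock"], manip.sign_off())
E
```

```text
the job is handed in; nothing more can be done
27.1 None
```

The job is handed in at 27.1 s of the 67 s allowed. The ring and cap are on the mill, and the gripper is holding it over the middle of the plate. The lean measures 42–47°, and the foot is about 9.5–10.5 cm up.

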